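Hold a marked batten for the pilot punch

ROBOT

A 6-joint arm with a two-finger parallel gripper is mounted at the origin on the work surface. World frame = base frame: x ahead of the robot, y to its left, z up, the work surface at z = 0. Lengths are in mm, angles in degrees, forces in N, time in s.
With the tool pointing down it reaches from about 325 to 925 mm from the base axis. Payload 3.1 kg.
Tool frame: the origin (TCP) lies at the very end of the fingers, on their centre line; the grasp point (between the pads) lies grasp_offset behind it (grasp_offset is the distance from the TCP to the grasp point, in mm); z points along the fingers, x is the direction in which the jaws open and shut, and the axes are right-handed (so a half turn about z gives the same grasp; the last joint's range is limited). The gripper opens to 85 mm and grips with 20 to 120 N. Pads are 22 mm wide; open, the fingers measure 114 mm over their backs; the gripper's body (76 mm by 85 mm) begins 54 mm behind the grasp point. The pads swing forward as they close: fully open they stand 13 mm farther back than shut.
Start: joints at [61.753, 12.427, 92.441, -0, 75.132, -6.429], TCP at [232.272, 580.249, 192.5] pointing down, gripper open.
Joint ranges: [-157.48, 157.48], [-44.54, 120.13], [17.64, 146.25], [-64.5, 244.5], [7.68, 150.69], [-147.95, 147.95]. Speed limits (degrees/s): [159.86, 159.86, 180, 180, 180, 180].

INTERFACE

Orientations are given as [roll, pitch, yaw] about the fixed x, y, z axes, in that order (R = Rz(yaw) Ry(pitch) Rx(roll)).
In Python, from station import * gives the robot as it stands. Calls block until the motion is done:
- goto(position, orientation): joint-space move of the TCP to a pose.
- move_l(position, attitude=None, speed=150): straight line of the TCP; attitude=None keeps the orientation; speed is the mean speed in mm/s.
- move_j(angles): joint-space move.
- grip(opening, squeeze=None): finger opening in mm; squeeze is the grip in N (None keeps the last); returns when the fingers have stopped.
- wait(seconds).
- solve_ik(position, orientation): joint angles nearest the present ones, or None.
- get_obs(): the state.
- get_image(name): name is "scene" or "top" or "wrist"; returns the picture (420x560x3 uint8, red, green, blue); there is no depth.
- get_calibration(name): a dict with "fx", "fy", "cx", "cy" (pixels), "D" ([k1, k2, p1, p2, k3] as OpenCV has them; the pictures are not rectified), "R" (3x3) and "t" (3): a world point X has camera coordinates R X + t; the wrist camera has in their place "mount" (4x4, takes a point from camera to tool coordinates, whose origin is the TCP and whose axes are the tool frame's). Camera axes: x right, y down, z forward; pixel columns grow to the right and rows downward; lengths in mm; the calibration is good to about 2 mm. A picture is of the moment at which its call begins: read the wrist's pose just before it. get_calibration takes no time and is no camera call.
A pose or a line that the arm cannot do raises Unreachable and nothing moves.
- sign_off(): hands the job in, once; it reports no verdict.
Trained networks look in the newest picture that a camera, given by its name, has taken for a name from the list of things; names that differ only in an ending like _2 or _b are one class to them, and where a whole thing is asked for, a point or a joint stands for the part that bears it (a point fixed in the world has none). Each returns a list of dicts, best first, with "score" (0 to 1); they miss things now and then, are a little off and sometimes report something else, mostly with a low value. They report only what shows in the picture. A call takes as long as a camera call.
- spot_in(name, camera): "extent" ([centre column, centre row, width, height] in pixels, round what is visible of it).
- regions_of(name, camera): "region" (420x560 bool, what is visible of it) and "extent" ([centre column, centre row, width, height] in pixels, round what is visible of it).
The state is a dict: "t": time; "joint_pos": joint angles; "qvel": joint speeds; "effort": joint torques, N m; "tcp_pos": TCP position; "ee_rot": TCP orientation; "wrist_force": force on the tool from outside, world axes, zero at the start; "moment": the same for the moment, N m; "grip_width": finger opening in mm.
Only numpy, scipy, OpenCV 4.12 (cv2) and the standard library are available. Lean on these libraries where they do the work, as an engineer would, in place of code of your own. Each camera call takes 0.05 s, during which the arm holds its last target.

TASK

Slide the loose batten with the red cross over the wooden bed of the air press, its bevelled edge still facing away from the fence, until it lies flush against the fence with the cross straight under the punch point. Then press it against fence and bed together with one diagonal push of the fingertips, firmly but with no more than hand pressure, and finish while still holding it like that, ready for the stroke. Do not lift it off the bed, hit the punch or disturb the other things.

Things in the scene. Friction and masses are not known exactly. Their poses are not given: they have to be found in the camera images.
- batten_center (a point): middle, half-way up, of the loose light-wood batten: 50 mm wide (its x), 300 mm long (its y), 30 mm high (z up), 0.2 to 0.35 kg, lying top up on the bed. Its +x side is square and goes to the fence; the top edge of its -x side is bevelled 10 mm at 45 degrees all along (slope from 20 mm up at the side to the top 10 mm in): a fingertip on it pushes to fence and bed at once
- batten_mark (a point): centre of the red crayon cross on top of the batten: on its centre line (25 mm from the square side), 80 mm from the middle towards its -y end (70 mm from that end); same axes as the batten
- punch_tip (a point): point of the fixed, upright steel punch, 52 mm above the bed, 22 mm above the batten, 25 mm in front of the fence. Above it: 12 mm thick punch, from 42 mm above the point a holder 26 mm thick, from 97 mm the press arm (56 mm wide, reaching 40 mm in front of the punch axis and back over the fence to the column), on it an air cylinder 70 mm square up to 280 mm above the point. It does not move
- fence: aluminium fence bar, 450 mm long, 20 mm thick, 26 mm high, fixed on the bed; origin on its front face at bed height, right below the line through the punch. x points into the fence, away from the batten; y runs along the fence, from -215 to 235 mm; z up. About 10 N on fence and on bed is a good firm hold; do not push over 40 N on either
- bed: the press's table, a dark wooden board 300 x 500 mm; the batten slides on it. Its axes are the fence's; its top lies level at the height of the fence's origin, 48 mm above the bench. Origin on the bench straight under the punch point; the board reaches from 200 mm in front of it (-x) to 100 mm behind, y from -240 to 260 mm
- nut_pot: bystander: small steel pot of T-nuts, 52 mm across, 36 mm high, on the bed at its -y end; origin under its middle. Leave alone
- pencil: bystander: flat orange carpenter's pencil 145 mm long on the bed behind the fence. Leave alone
- done_batten: bystander: a finished batten with a steel T-nut in it and no red cross, 50 x 300 x 30 mm, on the bench. Leave alone
- seat_board: bystander: round chipboard seat, 280 mm across, 18 mm thick, on the bench. Leave alone
- tack_box: bystander: open cardboard tack box 100 x 75 x 35 mm on the round seat. Leave alone
- mallet: bystander: rubber mallet 260 mm long lying on the bench; origin under its head. Leave alone
- tape: bystander: yellow tape roll 100 mm across, 24 mm high, flat on the bench. Leave alone
- bottle: bystander: dark steel drinking bottle 68 mm across, 230 mm high, standing on the bench. Leave alone

How it is judged:
By the outcome, as a careful person would: the job done as asked, in the order asked, and still so for the second after the job is handed in, while the arm keeps its last pose, push and grip.
It also fails if it takes over 58 s, if anything falls off the work surface, if the arm or the gripper's body presses on something with over 40 N, if the wrist force passes 120 N, or if a joint passes its speed limit or range.

## Working session

There is one attempt and no reset: what is moved stays moved. The work goes in short steps, each a Python script; the robot and the scene stay as the last script left them, time stands still between calls to the robot, and variables do not carry over. Pictures are saved under pics/ and viewed, and the job is handed in when it is done.

```bash
mkdir -p pics; ls
cat > h.py <<'E'
from station import *
import numpy as np, cv2
def save(name,fn):
    im=get_image(name); cv2.imwrite('pics/'+fn,im[:,:,::-1]); return im
def K(c): return np.array([[c['fx'],0,c['cx']],[0,c['fy'],c['cy']],[0,0,1.]])
def proj(name,P):
    c=get_calibration(name); P=np.atleast_2d(np.array(P,float))
    r,_=cv2.Rodrigues(np.array(c['R'])); 
    return cv2.projectPoints(P,r,np.array(c['t'],float),K(c),np.array(c['D'],float))[0][:,0]
def back(name,uv,z):
    c=get_calibration(name); uv=np.atleast_2d(np.array(uv,float))
    n=cv2.undistortPoints(uv[:,None],K(c),np.array(c['D'],float))[:,0]
    R=np.array(c['R']);t=np.array(c['t'],float).ravel()
    C=-R.T@t; d=np.c_[n,np.ones(len(n))]@R
    s=(z-C[2])/d[:,2]; return C+d*s[:,None]
E
python3 - <<'E'
from h import *
for n in('scene','top','wrist'): save(n,n+'1.png')
for n in('scene','top'):
    c=get_calibration(n);R=np.array(c['R']);print(n,-R.T@np.array(c['t']).ravel(),R[2],c['fx'])
    for k in ['batten_center','batten_mark','punch_tip','fence','bed','nut_pot']:
        print(k,[(round(r['score'],2),np.round(r['extent'],1).tolist()) for r in spot_in(k,n)[:3]])
print(get_calibration('wrist')); o=get_obs();print(o)
E
```

```text
pics
scene [1170.65554316 -469.02293081  917.76377469] [-0.58082543  0.35220147 -0.73389096] 392.7271073519008
batten_center [(0.66, [310.5, 202.9, 47.0, 67.6])]
batten_mark [(0.98, [309.1, 203.6, 46.2, 75.5])]
punch_tip [(0.72, [328.7, 226.1, 122.2, 130.6]), (0.55, [343.4, 196.4, 5.5, 12.9])]
fence [(0.96, [364.2, 232.2, 42.6, 85.9])]
bed [(0.82, [329.8, 226.8, 123.8, 129.7])]
nut_pot [(0.65, [300.9, 264.4, 18.9, 25.1])]
top [ 361.8277994   -93.14975737 1335.69006076] [ 0.11252791 -0.0070142  -0.99362381] 392.44805117813945
batten_center [(0.74, [237.4, 215.7, 37.1, 91.0])]
batten_mark [(0.91, [238.0, 215.4, 37.8, 93.2])]
punch_tip []
fence [(0.69, [202.9, 185.5, 78.1, 125.0])]
bed [(0.79, [228.5, 198.3, 151.6, 172.8])]
nut_pot [(0.71, [283.0, 154.9, 16.7, 17.4])]
{'fx': 352.03606069729517, 'fy': 352.03606069729517, 'cx': 277.0753835898991, 'cy': 206.60863078602898, 'D': array([-0.04404132,  0.        ,  0.        ,  0.        ,  0.        ]), 'mount': array([[ 9.99999465e-01,  8.95934841e-04,  5.16283064e-04,
        -1.76162774e-01],
       [-1.00524086e-03,  9.59325249e-01,  2.82
[... 168 characters left out ...]
00000000e+00,
         1.00000000e+00]])}
{'t': 0.75, 'joint_pos': array([ 6.17548001e+01,  1.24254355e+01,  9.24379229e+01,  1.35640006e-03,
        7.51292767e+01, -6.43070387e+00]), 'qvel': array([-0.03436784,  0.02119698,  0.04523927,  0.02240221, -0.13449223,
        0.01737657]), 'effort': array([ 2.44692637e-04, -3.96800101e+01, -3.04201591e+01, -1.95412736e-04,
        8.11358404e-04, -6.13532649e-06]), 'tcp_pos': array([232.27417409, 580.30138753, 192.55034418]), 'ee_rot': array([-1.79999522e+02, -7.46543526e-03,  6.81851559e+01]), 'wrist_force': array([-0.50514762,  0.30845648, -0.34614149]), 'moment': array([-0.01491707, -0.00331028, -0.00893544]), 'grip_width': 85.57946418420836}
```

Run:
```python
import cv2
a=cv2.imread('pics/scene1.png');b=cv2.imread('pics/top1.png')
cv2.imwrite('pics/sc.png',cv2.resize(a[130:330,210:430],None,fx=3,fy=3,interpolation=2)[:600])
cv2.imwrite('pics/tc.png',cv2.resize(b[90:290,120:340],None,fx=3,fy=3,interpolation=2)[:600])
```

```text
(no output)
```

View pics/scene1.png

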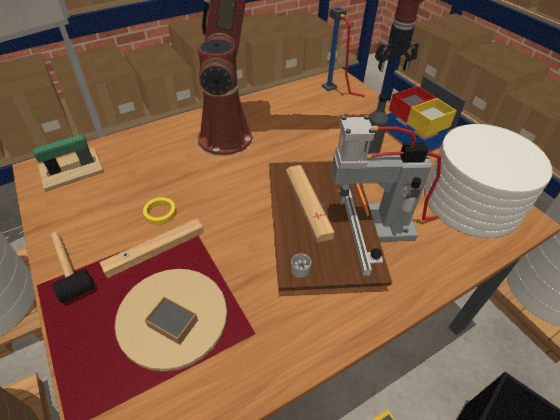

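View pics/top1.png

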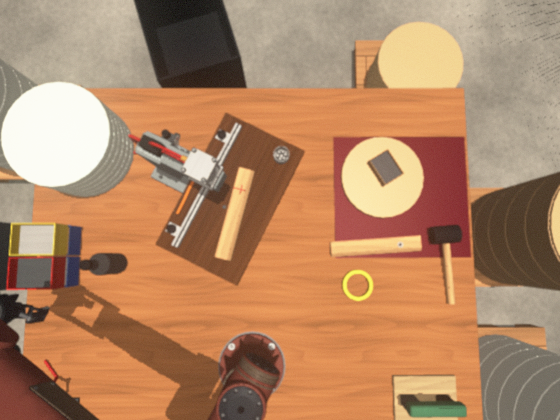

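View pics/sc.png

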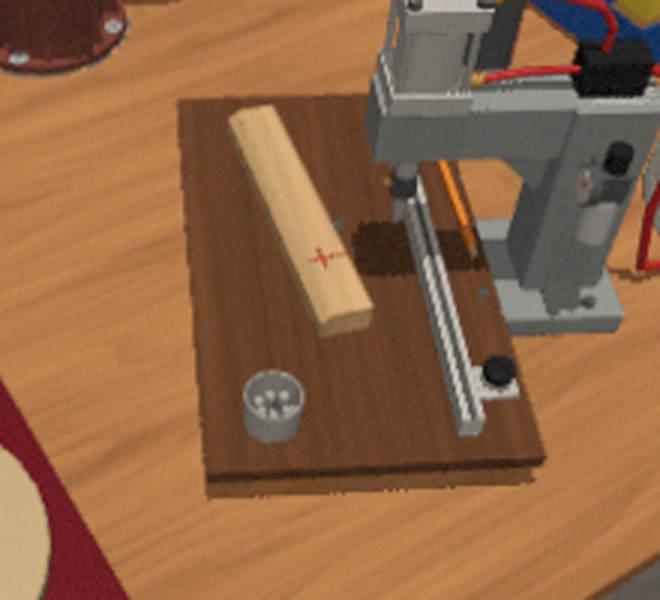

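View pics/tc.png

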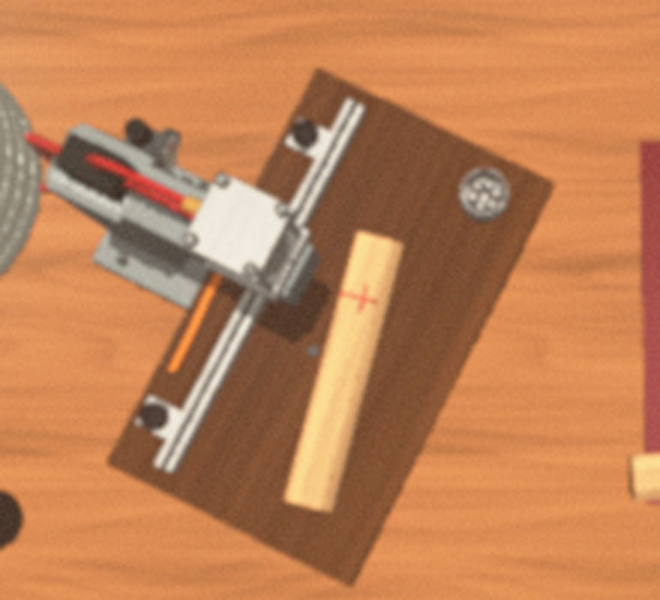

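View pics/wrist1.png

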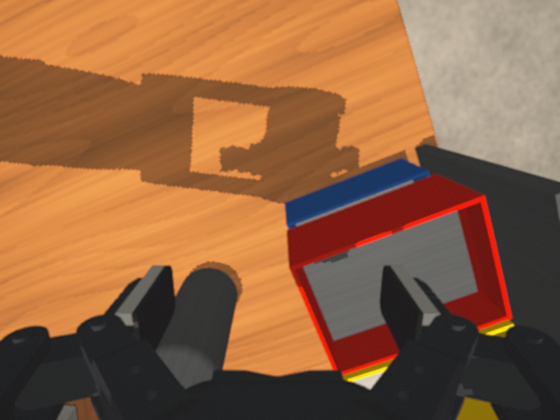

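```bash
cat >> h.py <<'E'
from scipy.optimize import least_squares
def B2W(p,P):
    P=np.atleast_2d(np.array(P,float)); a=np.radians(p[2]); c,s=np.cos(a),np.sin(a)
    return np.c_[p[0]+c*P[:,0]-s*P[:,1], p[1]+s*P[:,0]+c*P[:,1], P[:,2]]
E
python3 - <<'E'
from h import *
tc=np.array([(318,68),(553,185),(352,585),(108,462)])/3+[120,90]-1/3
sc=np.array([(178,100),(207,470),(543,460)])/3+[210,130]-1/3
# order: top: (+100,-240),(-200,-240),(-200,260),(100,260)
BT=[(100,-240,48),(-200,-240,48),(-200,260,48),(100,260,48)]
BS=[(-200,260,48),(-200,-240,48),(100,-240,48)]
g=back('top',tc,48);print(np.round(g,1)); print(np.round(back('scene',sc,48),1))
def res(p,w=(1,1)): return np.r_[w[0]*(proj('top',B2W(p,BT))-tc).ravel(),w[1]*(proj('scene',B2W(p,BS))-sc).ravel()]
d=g[3]-g[0]; c0=np.array([500,100]); p0=[g[:,0].mean(),g[:,1].mean(),np.degrees(np.arctan2(d[1],d[0]))-90]
for w in((1,1),(1,0),(0,1)):
    r=least_squares(res,p0,args=(w,));print(r.x,np.round(r.fun,1))
    if w==(1,1):p=r.x
# batten top: mark & corners
mt=np.array([(363,299)])/3+[120,90]-1/3; ms=np.array([(323,258)])/3+[210,130]-1/3
M=[back('top',mt,78)[0],back('scene',ms,78)[0]];print('mark',M)
def W2B(p,X):
    a=np.radians(p[2]);R=np.array([[np.cos(a),-np.sin(a)],[np.sin(a),np.cos(a)]]);return (np.array(X)[...,:2]-p[:2])@R
print('mark in bed',W2B(p,M))
bt=np.array([(357,231),(403,240),(332,513),(284,502)])/3+[120,90]-1/3
print(np.round(W2B(p,back('top',bt,78)),1))
for n in('top','scene'):
    im=cv2.imread(f'pics/{n}1.png');im=cv2.resize(im,None,fx=3,fy=3,interpolation=2)
    def poly(P,col):
        cv2.polylines(im,[np.round((proj(n,B2W(p,P))+1/3)*3*8).astype(int)],True,col,1,cv2.LINE_AA,3)
    poly(BT,(0,255,0));poly([(25,-215,74),(45,-215,74),(45,235,74),(25,235,74)],(255,0,0));poly([(0,0,100),(0,0,142)],(0,255,255))
    o=(630,390) if n=='scene' else (360,270)
    cv2.imwrite(f'pics/ov_{n}.png',im[o[1]:o[1]+600,o[0]:o[0]+660])
E
```

```text
[[ 842.1   87.8   48. ]
 [ 706.2 -176.8   48. ]
 [ 265.7   44.1   48. ]
 [ 398.7  310.4   48. ]]
[[ 264.9   48.4   48. ]
 [ 705.8 -173.6   48. ]
 [ 843.9   86.4   48. ]]
[584.52710695 107.94297454  63.17269197] [-0.3 -0.5  0.6 -0.7 -0.9  1.1 -1.3  0.3 -0.8 -0.3 -1.2  1.6  0.7 -0.4]
[584.7952747  106.43886588  63.30801631] [-0.1 -0.6  0.9 -0.9 -0.2  1.  -0.7  0.4 -0.  -0.  -0.   0.   0.  -0. ]
[584.39579998 110.32511452  62.83746447] [-0.  -0.   0.  -0.  -0.   0.  -0.  -0.   0.2 -0.8 -1.   0.8  0.9 -0.6]
mark [array([572.42269402,  31.79293881,  78.        ]), array([571.32507112,  35.89182428,  78.        ])]
mark in bed [[-73.41682676 -23.56510775]
 [-70.25446136 -20.73578216]]
[[ -33.3  -87.2]
 [ -82.5 -100.8]
 [-149.3  195. ]
 [ -98.6  207.5]]
```

View pics/ov_top.png

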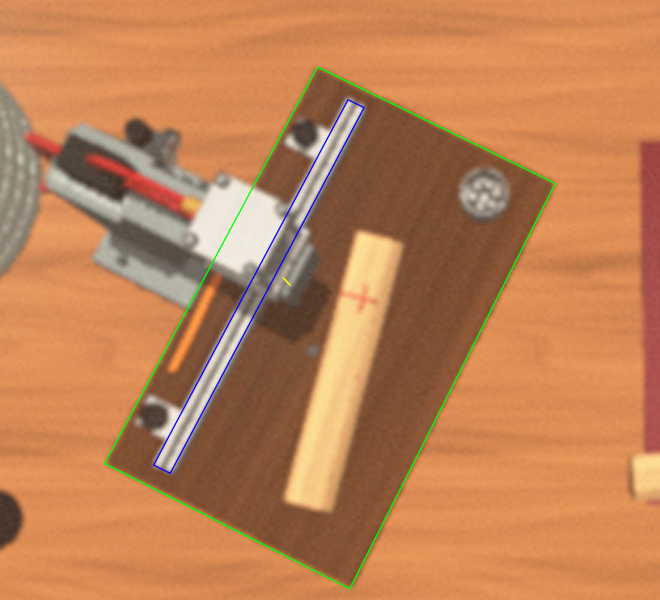

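View pics/ov_scene.png

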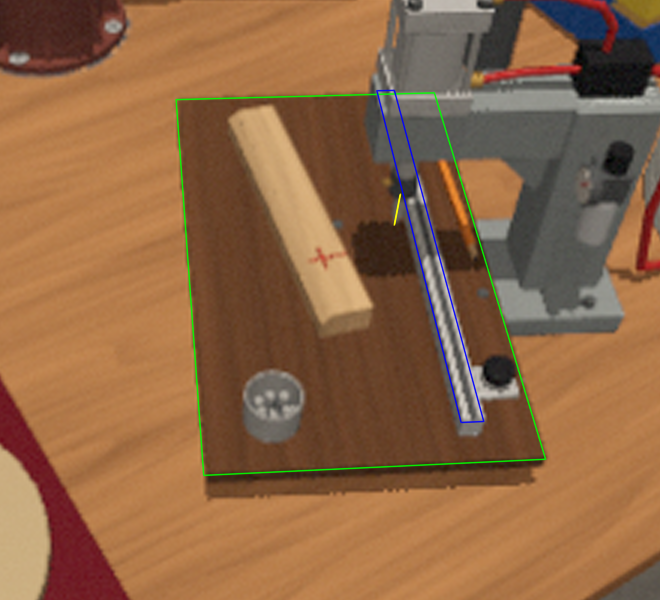

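Run:
```python
from h import *
import station; print([k for k in dir(station) if not k.startswith('_')])
p0=[232.3,580.2,420]
print(solve_ik([232.3,580.2,420],[180,0,68.18]),solve_ik([420,20,430],[180,0,75]),solve_ik([480,51,330],[180,0,75.8]))
move_l([232.3,580.2,330],speed=250)
goto([420,20,400],[180,0,75.8])
c=B2W([584.5,108,63.2],[[-85,75,0]])[0]; print(c)
move_l([c[0],c[1],300],speed=250)
o=get_obs();print(o['t'],o['tcp_pos'],o['ee_rot'],o['wrist_force'])
save('wrist','w2.png'); save('top','t2.png')
for k in ['batten_center','batten_mark','punch_tip','fence']:
    print(k,[(round(r['score'],2),np.round(r['extent'],1).tolist()) for r in spot_in(k,'wrist')[:3]])
```

```text
['Unreachable', 'get_calibration', 'get_image', 'get_obs', 'goto', 'grasp_offset', 'grip', 'move_j', 'move_l', 'regions_of', 'sign_off', 'solve_ik', 'spot_in', 'wait']
[ 6.17489992e+01  7.62108049e+00  7.42154177e+01 -2.54444375e-14
  9.81635019e+01 -6.43100077e+00] [-6.85679560e+00 -1.85257473e+01  9.73403120e+01 -2.54444375e-14
  1.01185435e+02 -8.18567956e+01] [-2.27334564e+00 -1.00426865e+01  1.00786656e+02 -2.54444375e-14
  8.92560302e+01 -7.80733456e+01]
[479.23147266  65.94602098   0.        ]
4.2333 [479.29955919  66.0919364  300.67615468] [1.79993501e+02 2.38196518e-02 7.58507071e+01] [ 0.34643844 -0.40879014  1.0617527 ]
batten_center [(0.72, [271.9, 172.0, 46.7, 249.6])]
batten_mark [(0.57, [270.5, 172.5, 48.7, 255.2])]
punch_tip [(0.83, [342.1, 258.0, 20.0, 20.8]), (0.23, [5.1, 332.5, 8.1, 11.3])]
fence [(0.62, [376.4, 207.1, 142.9, 323.0])]
```

View pics/w2.png

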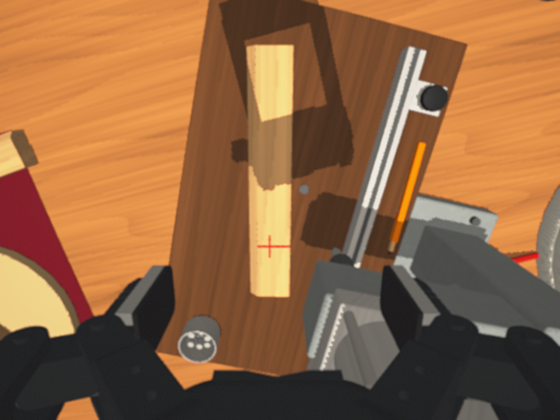

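```bash
cat >> h.py <<'E'
def wcam(pos,rot):
    c=get_calibration('wrist'); from scipy.spatial.transform import Rotation as Ro
    T=np.eye(4);T[:3,:3]=Ro.from_euler('xyz',rot,degrees=True).as_matrix();T[:3,3]=pos
    return T@c['mount'],c
def wback(uv,z,pos,rot):
    T,c=wcam(pos,rot); n=cv2.undistortPoints(np.atleast_2d(np.array(uv,float))[:,None],K(c),np.array(c['D']))[:,0]
    d=np.c_[n,np.ones(len(n))]@T[:3,:3].T; C=T[:3,3]; s=(np.array(z)-C[2])/d[:,2]; return C+d*s[:,None]
def wproj(P,pos,rot):
    T,c=wcam(pos,rot); R=T[:3,:3].T;t=-R@T[:3,3]
    return cv2.projectPoints(np.atleast_2d(np.array(P,float)),cv2.Rodrigues(R)[0],t,K(c),np.array(c['D']))[0][:,0]
def W2B(p,X):
    a=np.radians(p[2]);R=np.array([[np.cos(a),-np.sin(a)],[np.sin(a),np.cos(a)]]);return (np.array(X)[...,:2]-p[:2])@R
E
python3 - <<'E'
import cv2
a=cv2.imread('pics/w2.png')
cv2.imwrite('pics/w2a.png',cv2.resize(a[0:150,330:500],None,fx=4,fy=4,interpolation=2))
cv2.imwrite('pics/w2b.png',cv2.resize(a[150:300,230:400],None,fx=4,fy=4,interpolation=2))
cv2.imwrite('pics/w2c.png',cv2.resize(a[0:150,190:360],None,fx=4,fy=4,interpolation=2))
E
```

```text
(no output)
```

View pics/w2a.png

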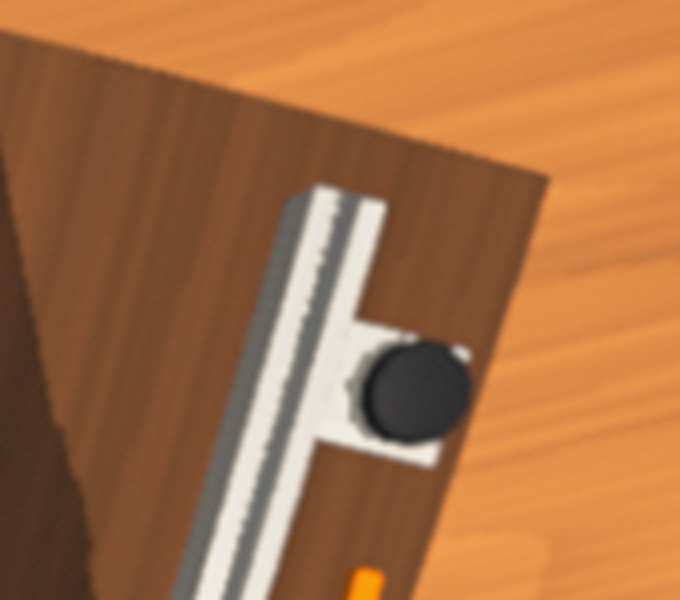

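View pics/w2b.png

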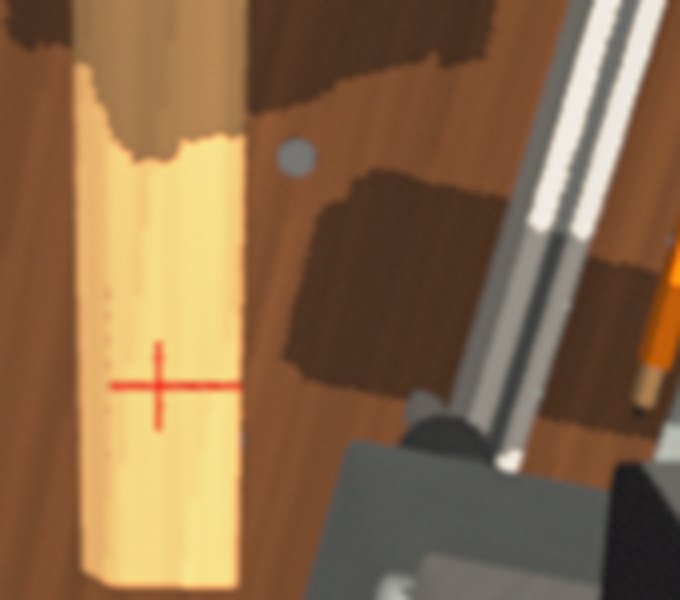

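View pics/w2c.png

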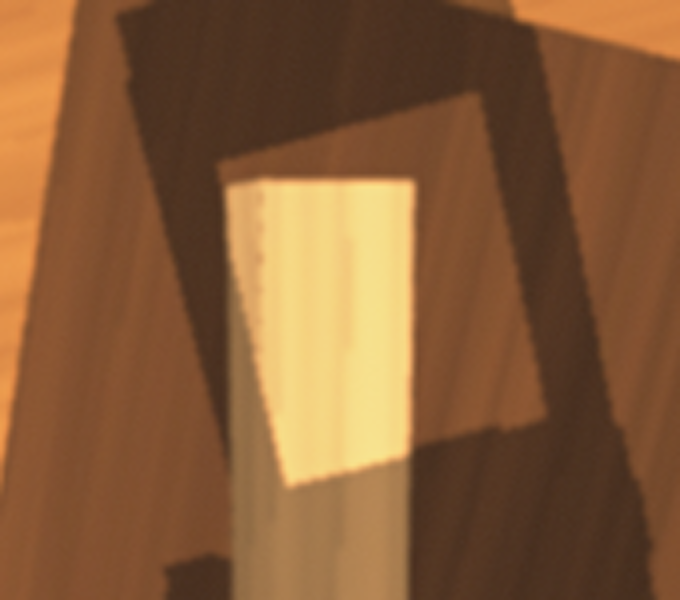

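```bash
cat > fit.py <<'E'
from h import *
pos=[479.29955919,66.0919364,300.67615468];rot=[179.993501,.0238,75.8507]
q=lambda c,o:(np.array(c,float)+.5)/4-.5+o
a=q([(318,186),(387,203),(548,180)],[330,0]); PA=[(25,235,74),(45,235,74),(100,260,48)]
l=q([(597,0),(530,225),(192,600)],[[230,150],[230,150],[330,0]])
def res(p):
    r=(wproj(B2W(p,PA),pos,rot)-a).ravel()
    L=wproj(B2W(p,[(25,200,74),(25,0,74)]),pos,rot); d=L[1]-L[0];n=np.array([-d[1],d[0]])/np.linalg.norm(d)
    return np.r_[r,(l-L[0])@n]
r=least_squares(res,[584.5,108,63.2]);p=r.x;print('bed',p,np.round(r.fun,1))
b=q([(416,180),(262,180),(240,586),(106,586),(159,385)],[[190,0]]*2+[[230,150]]*3)
PB=[(25,150,78),(-15,150,78),(25,-150,78),(-15,-150,78),(0,-80,78)]
r2=least_squares(lambda k:(wproj(B2W(k,PB),pos,rot)-b).ravel(),[490,60,76]);k=r2.x
print('batten',k,np.round(r2.fun,1))
print('rel', W2B(p,k[:2]),k[2]-p[2])
print('punch proj',wproj(B2W(p,[(0,0,100)]),pos,rot))
import station;print(station.grasp_offset)
E
python3 fit.py
```

```text
bed [585.97804339 108.30402297  63.50232734] [-0.6  0.4 -0.5  0.7  1.5 -1.  -0.6 -0.5  0.6]
batten [495.30990498  52.44966701  75.43955247] [-0.4  0.3  0.4  0.  -1.2 -0.2  1.4 -0.4 -0.2 -0. ]
rel [-90.43962377  56.22361475] 11.937225138182896
punch proj [[334.23207553 248.64069404]]
18.700000000000003
```

```bash
cat > geo.py <<'E'
from h import *
p=np.array([585.98,108.30,63.50]); k=np.array([495.31,52.45,75.44])
E
python3 - <<'E'
from geo import *
g=B2W(k,[(0,20,51)])[0]; 
tg=B2W(p,[(-49,100,51)])[0]
print(g,tg,solve_ik(g,[180,0,k[2]]),solve_ik(tg,[180,0,p[2]]))
move_l([g[0],g[1],110],[180,0,k[2]],speed=200)
move_l(g,speed=80)
print(get_obs()['wrist_force'])
grip(30,25)
o=get_obs();print(o['t'],o['tcp_pos'],o['wrist_force'],o['grip_width'])
save('wrist','w3.png');save('scene','s3.png')
E
```

```text
[475.95230175  57.47787417  51.        ] [474.622871   109.06799759  51.        ] [-1.51000798e+00  4.81629776e+00  1.17888219e+02 -2.54444375e-14
  5.72954834e+01 -7.69500080e+01] [ 4.67757314e+00  5.71927324e+00  1.16898899e+02 -2.54444375e-14
  5.73818282e+01 -5.88224269e+01]
[-0.36469508  0.91034682  0.11589805]
7.0917 [475.96656855  57.4789048   51.05038099] [0.33121451 0.48024798 0.54681911] 29.84157738697905
```

View pics/w3.png

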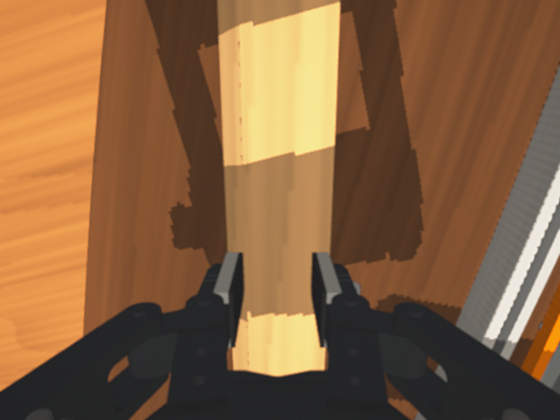

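View pics/s3.png

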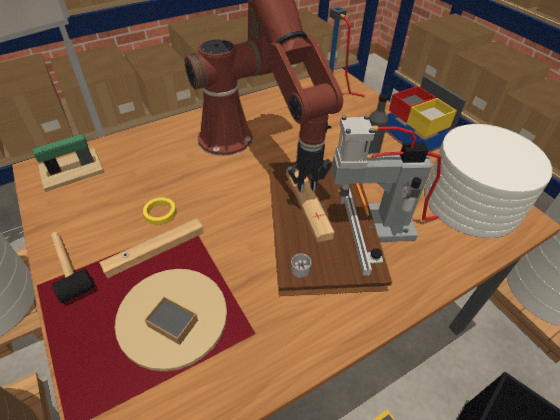

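Run:
```python
from geo import *
c=get_calibration('wrist');m=np.linalg.inv(c['mount'])
for y in (-11,11):
  for x in (15,25):
    for z in(-25,-18.7,-10,0):
      P=m@[x,y,z,1];u=K(c)@P[:3];print(x,y,z,u[:2]/u[2])
a=cv2.imread('pics/w3.png');cv2.imwrite('pics/w3a.png',cv2.resize(a[230:380,190:360],None,fx=4,fy=4,interpolation=2))
save('scene','s4.png');a=cv2.imread('pics/s4.png');cv2.imwrite('pics/s4a.png',cv2.resize(a[140:270,250:400],None,fx=4.5,fy=4.5,interpolation=2))
o=get_obs();print(o)
```

```text
15 -11 -25 [309.14971314 234.3936435 ]
15 -11 -18.7 [308.02597663 229.80298088]
15 -11 -10 [306.59730157 223.96659031]
15 -11 0 [305.10944836 217.88844649]
25 -11 -25 [330.23629498 234.4116865 ]
25 -11 -18.7 [328.37586976 229.82053019]
25 -11 -10 [326.01059144 223.98349768]
25 -11 0 [323.54733236 217.90466832]
15 11 -25 [307.95414449 276.30696349]
15 11 -18.7 [306.90968423 270.46177907]
15 11 -10 [305.57800683 263.00922174]
15 11 0 [304.18663732 255.22260536]
25 11 -25 [328.28434442 276.32311233]
25 11 -18.7 [326.55423881 270.47755128]
25 11 -10 [324.34836477 263.02449676]
25 11 0 [322.04360693 255.23734051]
{'t': 7.2417, 'joint_pos': array([-1.50935088e+00,  4.81770792e+00,  1.17890315e+02, -1.82837039e-03,
        5.72946553e+01, -7.69507597e+01]), 'qvel': array([0.0840781 , 0.16285206, 0.01032931, 0.06787345, 0.10432088,
       0.08518942]), 'effort': array([ 2.25401382e-04, -2.89877397e+01, -2.53632206e+01, -2.73044179e-04,
        3.20512927e-04, -2.66874522e-08]), 'tcp_pos': array([475.92490371,  57.4748157 ,  50.97237178]), 'ee_rot': array([-1.79997738e+02,  2.10346756e-03,  7.54423968e+01]), 'wrist_force': array([-0.42420154, -0.09226248,  0.49293958]), 'moment': array([-0.00297496,  0.00797585,  0.00681655]), 'grip_width': 30.166950957124506}
```

View pics/w3a.png

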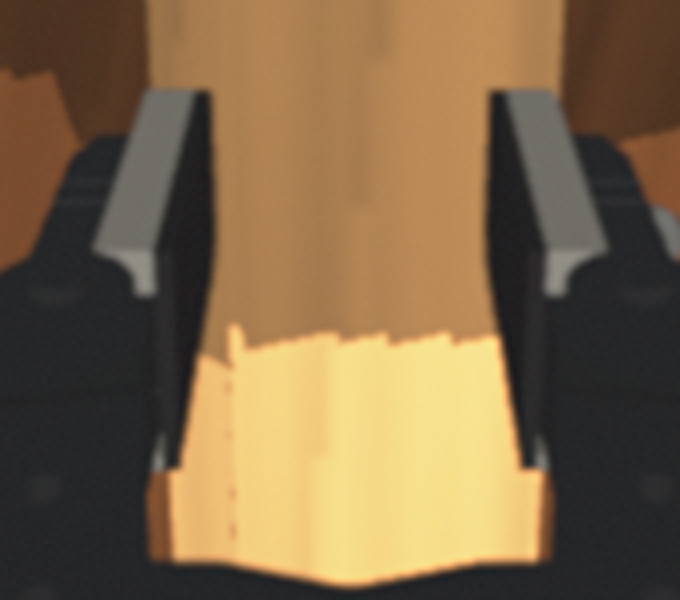

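View pics/s4a.png

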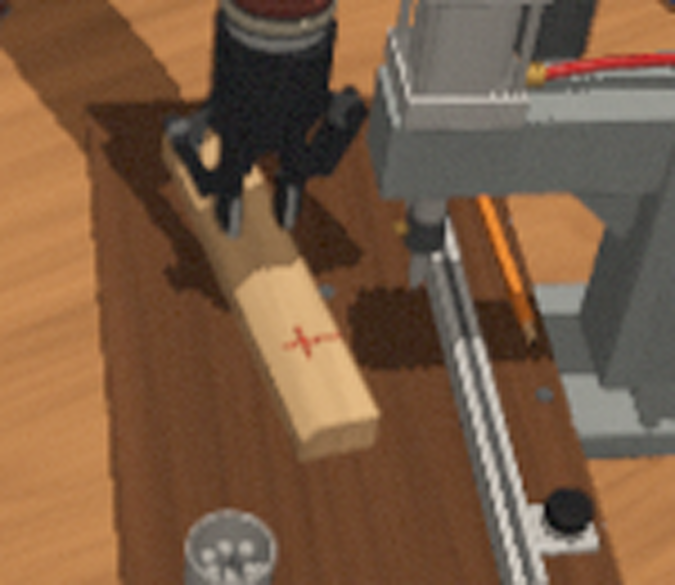

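Run:
```python
from geo import *
from scipy.spatial.transform import Rotation as Ro
R=Ro.from_euler('xyz',[180,0,75.44],degrees=True).as_matrix()
im=cv2.imread('pics/s4.png');s=4.5
im=cv2.resize(im[140:270,250:400],None,fx=s,fy=s,interpolation=2)
for z,col in((0,(0,0,255)),(-20,(0,255,0)),(-45,(255,0,0))):
  for x in(-15,15):
    P=np.array([475.95,57.48,51])+R@[x,0,z]; u=proj('scene',P)[0]; print(z,x,P,u)
    q=((u-[250,140]+.5)*s-.5); cv2.circle(im,tuple(int(v) for v in q),4,col,-1)
cv2.imwrite('pics/s4b.png',im)
P=B2W(k,[(25,150,78),(-15,150,78),(25,-150,78),(-15,-150,78)])
print(wproj(P,get_obs()['tcp_pos'],get_obs()['ee_rot']))
```

```text
0 -15 [472.17909437  42.96172632  51.        ] [300.39424642 200.27783042]
0 15 [479.72090563  71.99827368  51.        ] [309.50083273 198.53152988]
-20 -15 [472.17909437  42.96172632  71.        ] [300.78988512 195.69598631]
-20 15 [479.72090563  71.99827368  71.        ] [310.00373763 193.95193843]
-45 -15 [472.17909437  42.96172632  96.        ] [301.29750384 189.81101378]
-45 15 [479.72090563  71.99827368  96.        ] [310.64882022 188.07083444]
[[343.11434668 -54.94748947]
 [238.83863266 -55.37136137]
 [316.47577759 501.63360373]
 [253.49875981 501.71892694]]
```

View pics/s4b.png

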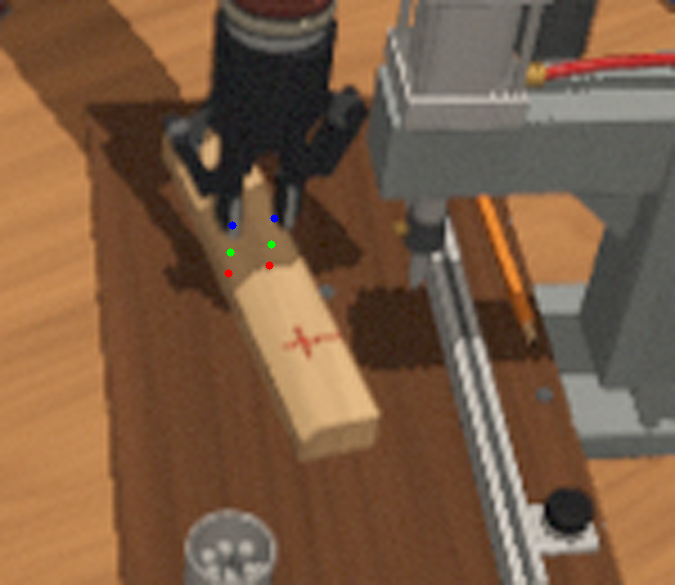

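Run:
```python
from geo import *
g=B2W(k,[(0,20,51)])[0]; z=51
f0=get_obs()['wrist_force']
while z>24:
    z-=1.5; move_l([g[0],g[1],z],speed=40)
    f=get_obs()['wrist_force']-f0
    if f[2]>2.5: break
o=get_obs();print(o['t'],z,o['tcp_pos'],f)
move_l([g[0],g[1],z+3],speed=40)
print(get_obs()['wrist_force'],get_obs()['t'])
```

```text
9.4917 37.5 [476.07468975  57.52133135  38.75698708] [-4.11878417  0.42239656  7.19551977]
[-0.54896127  0.27223756  0.23740395] 9.7417
```

Run:
```python
from geo import *
g=B2W(k,[(0,20,51)])[0]
move_l([g[0],g[1],70],speed=150)
c=get_calibration('wrist');m=np.linalg.inv(c['mount'])
ims=[]
for w in (52,66):
    grip(w,25);o=get_obs();print(o['grip_width'],o['t'])
    a=save('wrist',f'w5_{w}.png')[:,:,::-1];ims.append(cv2.resize(a[225:375,170:390],None,fx=3.6,fy=1.9*1,interpolation=2))
cv2.imwrite('pics/w5.png',np.vstack(ims))
for x in(15,26,33):
  for z in(-35,-39,-43,-47,-51):
    P=m@np.array([x,-11,z,1]);u=K(c)@P[:3];P2=m@np.array([-x,-11,z,1]);u2=K(c)@P2[:3];print(x,z,np.round(u[:2]/u[2],1),np.round(u2[:1]/u2[2],1))
```

```text
52.092378188106345 10.4333
66.11014547803317 10.775
15 -35 [311.1 242.4] [244.]
15 -39 [312.  245.9] [243.2]
15 -43 [312.9 249.6] [242.3]
15 -47 [313.8 253.4] [241.4]
15 -51 [314.8 257.5] [240.4]
26 -35 [335.7 242.4] [219.4]
26 -39 [337.2 245.9] [217.9]
26 -43 [338.7 249.6] [216.4]
26 -47 [340.4 253.4] [214.8]
26 -51 [342.1 257.5] [213.1]
33 -35 [351.4 242.4] [203.7]
33 -39 [353.2 245.9] [201.9]
33 -43 [355.2 249.6] [199.9]
33 -47 [357.3 253.4] [197.9]
33 -51 [359.4 257.5] [195.8]
```

View pics/w5.png

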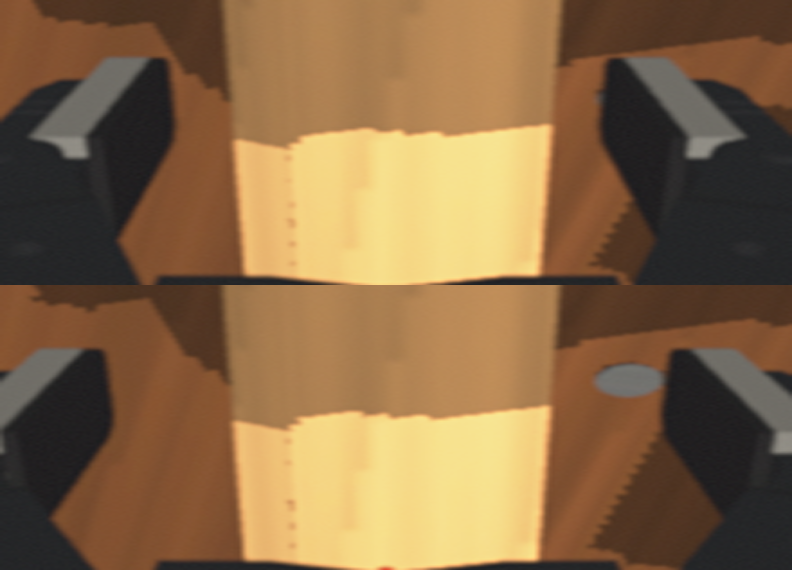

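Run:
```python
from geo import *
g=B2W(k,[(0,20,51)])[0]
print(solve_ik([g[0],g[1],12.5],[180,0,k[2]]))
move_l([g[0],g[1],32],speed=120)
f0=get_obs()['wrist_force'];ok=True
for z in np.arange(30,12,-2.5):
    move_l([g[0],g[1],z],speed=60); f=get_obs()['wrist_force']-f0
    if np.linalg.norm(f)>3: ok=False;print('contact',z,f);break
o=get_obs();print(o['t'],o['tcp_pos'],f)
if ok:
    grip(46,20);o=get_obs();print(o['t'],o['grip_width'],o['wrist_force']-f0,o['tcp_pos'])
    save('wrist','w6.png');save('scene','s6.png')
```

```text
[-1.51000798e+00  8.71292813e+00  1.18735722e+02 -2.54444375e-14
  5.25513502e+01 -7.69500080e+01]
13.2917 [475.69956828  57.4875823   12.2640959 ] [-1.2658831   1.41275372 -0.1300575 ]
13.575 49.82394814579883 [-0.16395695  0.48831942  0.62006906] [476.09460068  57.42481675  12.60254047]
```

View pics/w6.png

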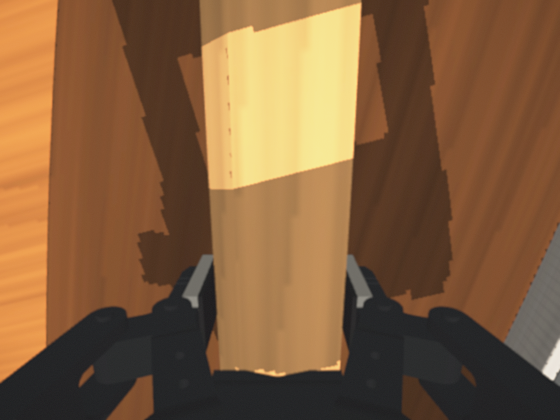

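View pics/s6.png

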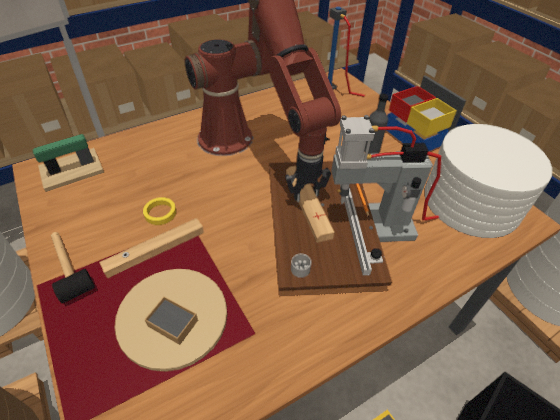

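Run:
```python
from geo import *
A=B2W(k,[(0,20,12.4)])[0]; tg=B2W(p,[(-49,100,12.4)])[0]
f0=get_obs()['wrist_force']
N=4
for i in range(1,N+1):
    s=i/N; move_l(A+(tg-A)*s,[180,0,k[2]+(p[2]-k[2])*s],speed=40)
    o=get_obs();f=o['wrist_force']-f0;print(np.round(f,1),o['grip_width'])
    if np.linalg.norm(f)>12: print('STOP');break
print(o['t'],o['tcp_pos'],o['ee_rot'])
save('wrist','w7.png');save('scene','s7.png')
```

```text
[1.6 1.9 1.5] 49.626598652346985
[1.  0.3 2.8] 49.4629008863351
[ 0.2 -0.1  2.8] 49.62003771211693
[ 2.5 -0.5  3.6] 49.43821016628882
15.575 [474.8287882  109.2423971   12.56577094] [ 1.79993990e+02 -3.52230120e-02  6.34939697e+01]
```

View pics/w7.png

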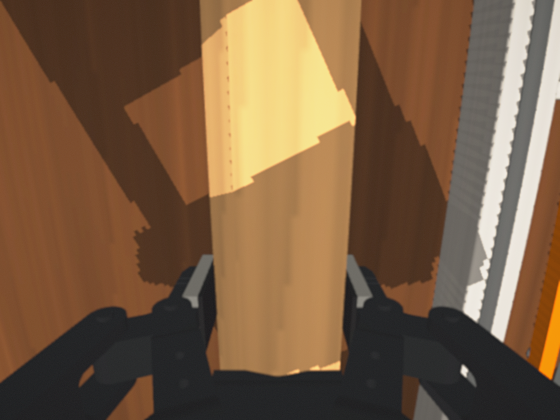

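View pics/s7.png

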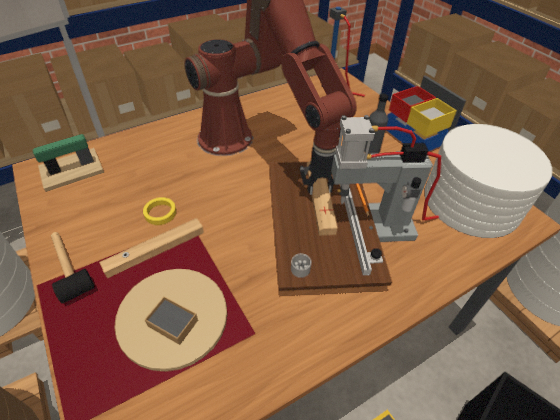

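Run:
```python
from geo import *
grip(55,20); o=get_obs();print(o['grip_width'],o['wrist_force'])
a=B2W(p,[(-49,100,75)])[0]; move_l(a,speed=100)
b=B2W(p,[(-70,110,180)])[0]; move_l(b,speed=200)
o=get_obs();print(o['t'],o['tcp_pos'].tolist(),o['ee_rot'].tolist())
save('wrist','w8.png');save('scene','s8.png')
a=cv2.imread('pics/w8.png')
```

```text
55.023169347889855 [-0.2005502  -0.59885182 -0.44028145]
17.375 [455.4362776048017, 94.70458897979631, 178.70058918317832] [-179.89736457420895, 0.053981055313637526, 63.492471627150785]
```

View pics/w8.png

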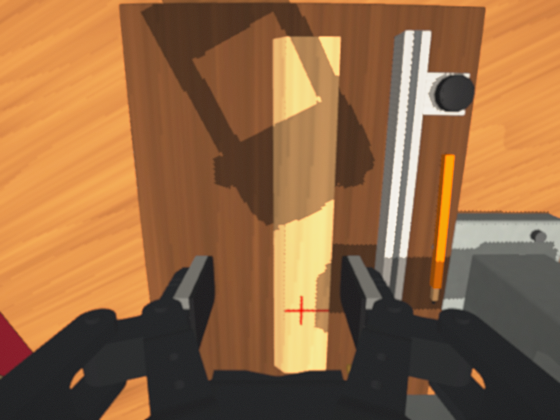

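Run:
```python
import cv2,numpy as np
a=cv2.imread('pics/w8.png')
def cr(x,y,w,h): return cv2.resize(a[y:y+h,x:x+w],None,fx=4,fy=4,interpolation=2)
cv2.imwrite('pics/w8a.png',cr(260,20,190,75));cv2.imwrite('pics/w8b.png',cr(260,280,190,110));cv2.imwrite('pics/w8c.png',cr(390,0,110,90))
```

```text
(no output)
```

View pics/w8a.png

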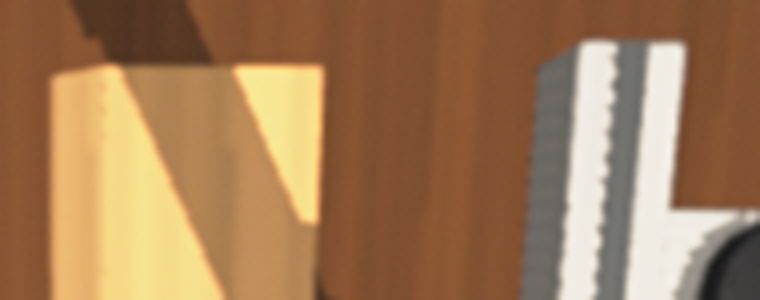

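View pics/w8b.png

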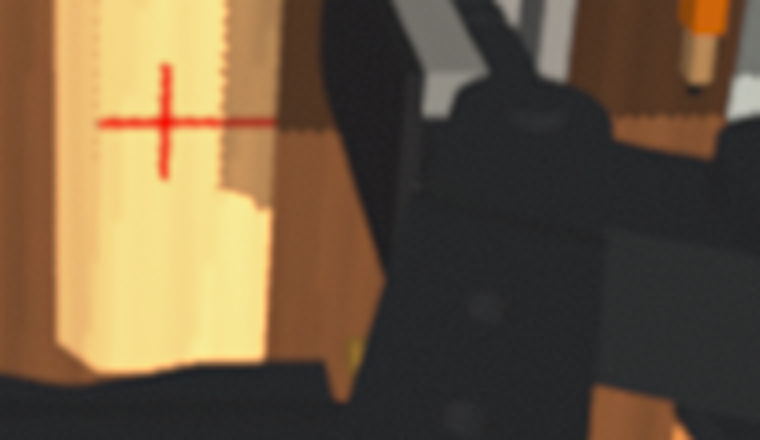

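View pics/w8c.png

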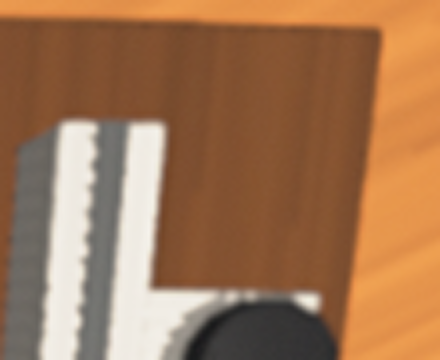

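Run:
```python
from geo import *
pos=[455.4362776048017, 94.70458897979631, 178.70058918317832];rot=[-179.89736457420895, 0.053981055313637526, 63.492471627150785]
q=lambda c,o:(np.array(c,float)+.5)/4-.5+np.array(o)
a=np.vstack([q([(582,41),(686,43)],[260,20]),q([(380,29)],[390,0]),[[120,4]]]);PA=[(25,235,74),(45,235,74),(100,260,48),(-200,260,48)]
l=np.vstack([q([(565,300)],[260,20]),[[384,284]]])
def res(p):
    r=(wproj(B2W(p,PA),pos,rot)-a).ravel()
    L=wproj(B2W(p,[(25,200,74),(25,0,74)]),pos,rot);d=L[1]-L[0];n=np.array([-d[1],d[0]])/np.linalg.norm(d)
    return np.r_[r,(l-L[0])@n]
r=least_squares(res,p);pb=r.x;print('bed',pb,np.round(r.fun,1))
b=np.vstack([q([(325,66),(108,66)],[260,20]),q([(165,123),(98,370),(265,362)],[260,280])])
PB=[(25,150,78),(-15,150,78),(0,-80,78),(-15,-150,78),(25,-150,78)]
r2=least_squares(lambda k:(wproj(B2W(k,PB),pos,rot)-b).ravel(),[470,100,63]);kk=r2.x
print('bat',kk,np.round(r2.fun,1))
for P in(p,pb): 
    print('rel center',W2B(P,kk[:2]),kk[2]-P[2]); print('mark',W2B(P,wback([b[2]],78,pos,rot)))
```

```text
bed [586.30280639 109.55583912  63.62648032] [ 0.3  0.5  0.6  0.5  2.9 -1.2 -2.   0.7 -0.7 -1.1]
bat [492.79187189 100.81733125  63.59226474] [-0.2 -0.1 -0.  -0.3  0.4 -0.6  0.4 -0.3 -0.6  1.6]
rel center [-48.27683635  80.05850751] 0.09226473563860083
mark [[-48.51401815  -0.58431015]]
rel center [-49.36851512  79.89622084] -0.034215579956104136
mark [[-49.78371506  -0.74587675]]
```

```bash
cat >> geo.py <<'E'
from scipy.spatial.transform import Rotation as Ro
p=np.array([586.1,108.9,63.55])   # mean of two fits
a_=np.radians(p[2]); RB=np.array([[np.cos(a_),-np.sin(a_),0],[np.sin(a_),np.cos(a_),0],[0,0,1]])
s_=np.sqrt(.5)
ZT=np.array([s_,0,-s_]);XT=np.array([0,-1,0.]);YT=np.cross(ZT,XT)
RT=RB@np.c_[XT,YT,ZT]; RPY=Ro.from_matrix(RT).as_euler('xyz',degrees=True)
def tipT(x,z,y=80,off=44.4):  # tip centre (bed coords, world z) -> TCP world
    return B2W(p,[np.array([x,y,z])+off*ZT])[0]
E
python3 - <<'E'
from geo import *
print(RPY)
for n,t in dict(far=tipT(-68.7-100,73+100),stand=tipT(-68.7-28,73+28),con=tipT(-68.7,73),fin=tipT(-45,73),fin2=tipT(-38,66)).items():
    print(n,np.round(t,1),solve_ik(t,RPY))
print(get_obs()['joint_pos'],solve_ik(B2W(p,[(-150,110,230)])[0],[180,0,63.5]))
E
```

```text
[-135.      0.    -26.45]
far [453.3  21.6 141.6] [-39.71518066  -4.69476548 128.72905456  45.4805227   74.85269292
 -33.31916927]
stand [485.4  86.1  69.6] [-29.2789475    4.89308453 129.63902372  53.18947007  61.89931952
 -36.18328521]
con [497.9 111.1  41.6] [-25.22267823   9.41422063 129.09408818  57.11265657  57.33720522
 -38.11442358]
fin [508.4 132.4  41.6] [-21.83611307   9.96504733 128.4132145   58.78242658  55.50215597
 -36.55129829]
fin2 [511.5 138.6  34.6] [-20.84753013  11.1664962  128.14996381  59.85959224  54.46396181
 -37.13119337]
[ 3.10066857e+00 -6.75302326e+00  1.14081926e+02  5.12797007e-03
  7.29127858e+01 -6.04063905e+01] [-6.35083513e+00 -1.56396277e+01  1.15795222e+02 -2.54444375e-14
  7.98444058e+01 -6.98508351e+01]
```

Run:
```python
from geo import *
move_l(B2W(p,[(-150,110,230)])[0],speed=250)
grip(66,20)
goto(tipT(-168.7,173),RPY)
move_l(tipT(-68.7-20,73+20),speed=100)
o=get_obs();print(o['t'],o['tcp_pos'].tolist(),o['ee_rot'],o['wrist_force'],o['grip_width'])
save('wrist','w9.png');save('scene','s9.png')
a=cv2.imread('pics/s9.png');cv2.imwrite('pics/s9a.png',cv2.resize(a[140:270,250:400],None,fx=4.5,fy=4.5,interpolation=2))
```

```text
20.3333 [489.40154869661467, 92.79276475169458, 62.025158840124085] [-1.35002874e+02 -6.24396562e-02 -2.64699039e+01] [-0.0286621  -0.49159887 -0.68574571] 66.10511923400323
```

View pics/w9.png

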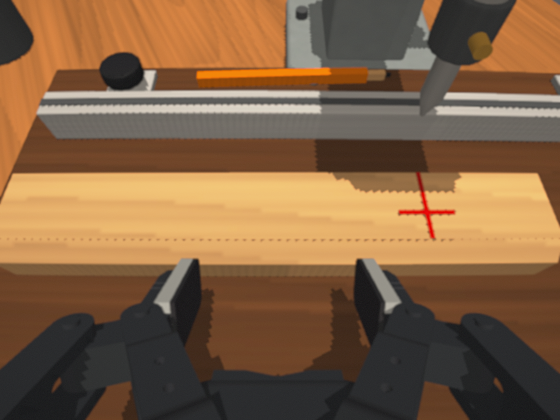

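View pics/s9a.png

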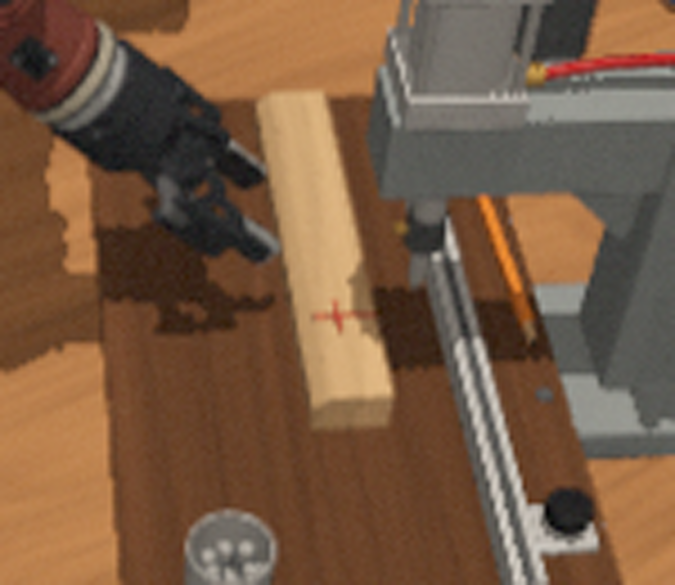

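Run:
```python
from geo import *
f0=get_obs()['wrist_force']
move_l(tipT(-68.7-6,73+6),speed=60)
e=6
for e in np.arange(5,-7,-1.):
    move_l(tipT(-68.7-e,73+e),speed=40)
    f=RB.T@(get_obs()['wrist_force']-f0)
    if np.linalg.norm(f)>2.5: break
o=get_obs();print(o['t'],e,np.round(f,2),W2B(p,o['tcp_pos']),o['tcp_pos'][2])
save('wrist','w10.png');a=save('scene','s10.png')
a=cv2.imread('pics/s10.png');cv2.imwrite('pics/s10a.png',cv2.resize(a[140:270,250:400],None,fx=4.5,fy=4.5,interpolation=2))
```

```text
22.6667 -1.0 [-0.38  0.76  4.12] [-36.00344789  79.68943108] 41.27130345208049
```

View pics/w10.png

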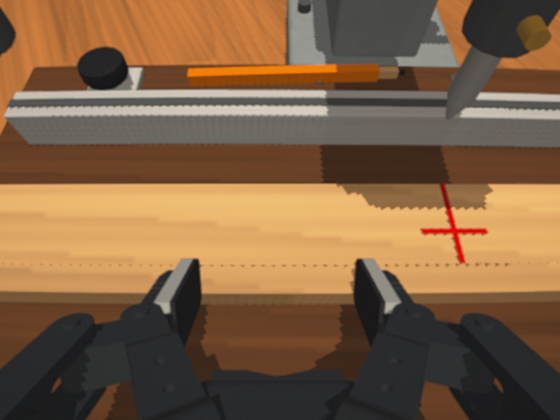

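View pics/s10a.png

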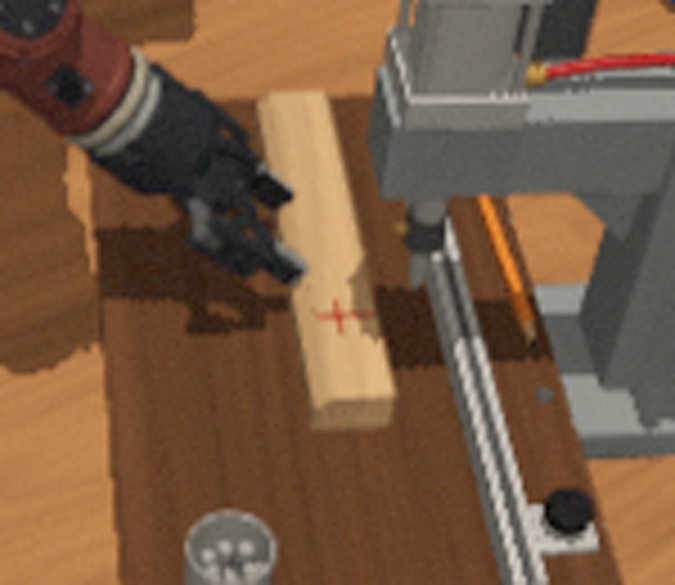

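Run:
```python
from geo import *
x0,z0=-67.7,72.
f0=np.array([-0.03,-0.49,-0.69])
for d in (2,4,6,9,12):
    move_l(tipT(x0+d,z0),speed=25)
    o=get_obs();f=RB.T@(o['wrist_force']-f0);print(d,np.round(f,2))
    if f[0]<-12 or f[2]>15: break
print(o['t'],W2B(p,o['tcp_pos']),o['tcp_pos'][2])
save('wrist','w11.png');save('scene','s11.png')
```

```text
2 [-1.47 -0.47  5.14]
4 [-1.53  0.61  5.19]
6 [-1.39  0.94  5.99]
9 [-0.73 -0.76  5.87]
12 [-1.41 -1.48  6.13]
24.05 [-24.21809309  78.75167138] 41.27386339182781
```

View pics/w11.png

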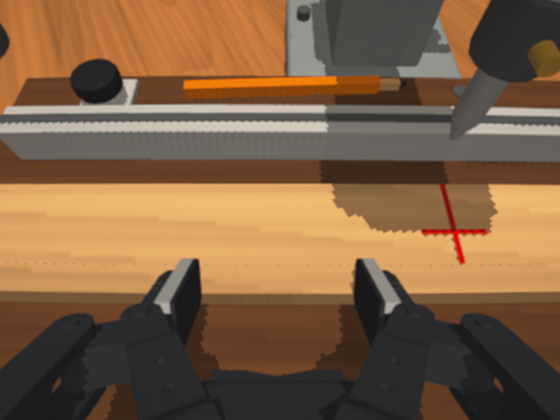

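Run:
```python
from geo import *
for i in range(3):
    o=get_obs();print(W2B(p,o['tcp_pos']),o['tcp_pos'][2],o['ee_rot'],o['t']); wait(0.1)
o=get_obs();save('wrist','w12.png')
a=cv2.imread('pics/w12.png');cv2.imwrite('pics/w12a.png',cv2.resize(a[90:290,400:520],None,fx=3,fy=3,interpolation=2))
m=wback([[453,231]],78,o['tcp_pos'],o['ee_rot']);t=wback([[456,138]],100,o['tcp_pos'],o['ee_rot'])
print('mark',W2B(p,m),'punch',W2B(p,t))
```

```text
[-24.207655    78.80238359] 41.26138901414353 [-1.34964306e+02 -8.67534434e-02 -2.65225996e+01] 24.15
[-24.20636408  78.79253534] 41.26516373315169 [-1.34962222e+02 -8.66520277e-02 -2.65230981e+01] 24.25
[-24.21334041  78.76079272] 41.2817335781401 [-1.34962981e+02 -9.00133670e-02 -2.65250990e+01] 24.35
mark [[-36.65725781  -1.14736373]] punch [[-1.58022474 -1.35036503]]
```

View pics/w12a.png

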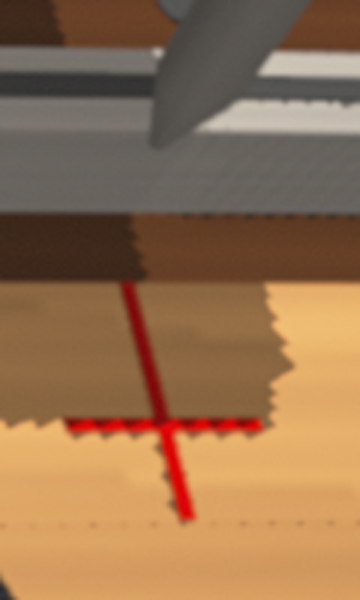

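Run:
```python
from geo import *
o=get_obs()
m=wback([[454.2,231.5]],78,o['tcp_pos'],o['ee_rot']);t=wback([[452.2,139.2]],100,o['tcp_pos'],o['ee_rot'])
print('mark',W2B(p,m),'punch',W2B(p,t))
c,s=get_calibration('wrist'),0
P=B2W(p,[(0,0,100),(25,0,48),(25,235,74),(-35,-1,78)]);print(wproj(P,o['tcp_pos'],o['ee_rot']))
```

```text
mark [[-36.91653774  -1.59534627]] punch [[-2.3026116   0.59427901]]
[[452.24427749 135.15355666]
 [405.34381326 159.16583332]
 [ -6.1284546  132.09081815]
 [451.90879741 227.63527416]]
```

Run:
```python
from geo import *
print(solve_ik(tipT(-15,68,82.2),RPY))
x0,z0=-67.7,72.
f0=np.array([-0.03,-0.49,-0.69])
for d,y in ((20,80.9),(28,81.8),(36,82.6),(42,82.6)):
    move_l(tipT(x0+d,z0,y),speed=30)
    o=get_obs();f=RB.T@(o['wrist_force']-f0);print(d,np.round(f,2))
    if f[0]<-12 or f[2]>15: print('STOP');break
print(o['t'],W2B(p,o['tcp_pos']),o['tcp_pos'],o['ee_rot'])
save('wrist','w13.png');a=save('scene','s13.png')
a=cv2.imread('pics/s13.png');cv2.imwrite('pics/s13a.png',cv2.resize(a[140:270,250:400],None,fx=4.5,fy=4.5,interpolation=2))
```

```text
[-17.59882252  11.34433572 127.56298991  61.28429365  52.81273161
 -35.39150578]
20 [-1.19 -2.36  5.43]
28 [-0.37 -2.22  5.32]
36 [-1.37 -1.56  5.82]
42 [ 0.07 -2.82  7.32]
26.1 [ 5.78386443 81.90816387] [515.3419337  150.56169042  41.01941295] [-1.34981530e+02 -7.56186535e-02 -2.64657986e+01]
```

View pics/w13.png

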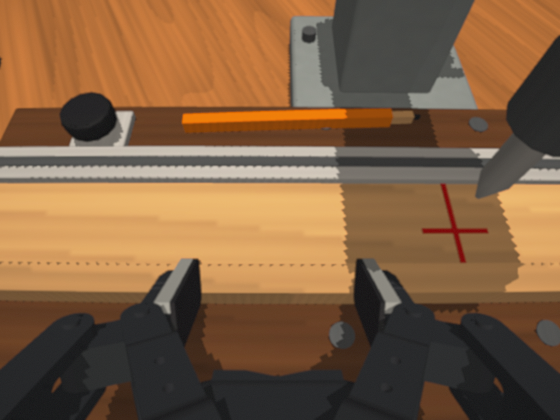

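View pics/s13a.png

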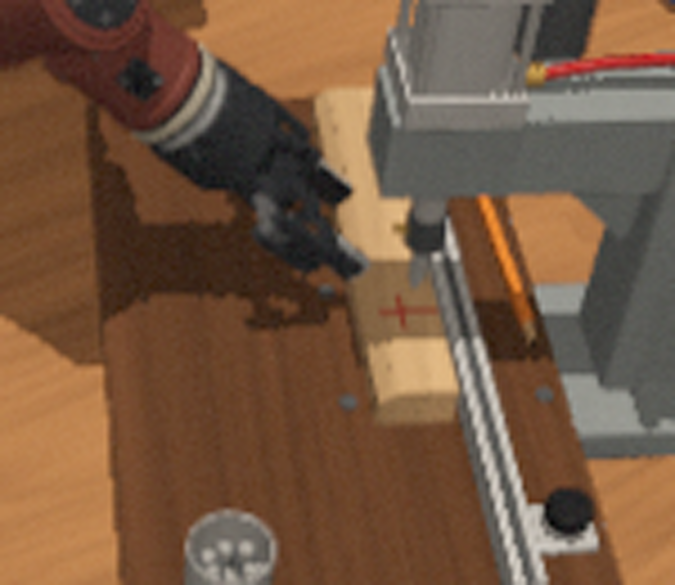

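Run:
```python
from geo import *
a=cv2.imread('pics/w13.png');cv2.imwrite('pics/w13a.png',cv2.resize(a[160:280,410:540],None,fx=4,fy=4,interpolation=2))
pos=[515.3419337,150.56169042,41.01941295];rot=[-134.98153,-.07561865,-26.4657986]
print('mark',W2B(p,wback([[455,231]],78,pos,rot)),'punch',W2B(p,wback([[478,197]],100,pos,rot)))
print(wproj(B2W(p,[(0,0,100),(0,0,78)]),pos,rot))
```

```text
mark [[-6.67535378  1.20061384]] punch [[-1.84004988  0.48328986]]
[[477.92959547 193.05775855]
 [454.1104925  217.71052142]]
```

View pics/w13a.png

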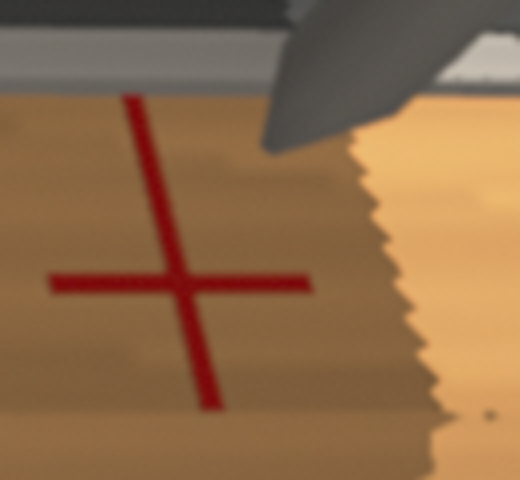

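Run:
```python
from geo import *
x0,z0=-67.7,72.
f0=np.array([-0.03,-0.49,-0.69])
for d in np.arange(43.5,55,1.0):
    move_l(tipT(x0+d,z0,82.4),speed=25)
    o=get_obs();f=RB.T@(o['wrist_force']-f0);print(d,np.round(f,2),np.round(W2B(p,o['tcp_pos']),2),round(o['tcp_pos'][2],2))
    if f[0]<-5 or f[2]>14: print('STOP');break
print(o['t'],o['tcp_pos'].tolist(),o['ee_rot'].tolist())
save('wrist','w14.png')
a=cv2.imread('pics/w14.png');cv2.imwrite('pics/w14a.png',cv2.resize(a[160:280,410:540],None,fx=4,fy=4,interpolation=2))
```

```text
43.5 [-2.87 -0.62  6.89] [ 7.16 81.91] 40.99
44.5 [-2.65 -0.2   8.46] [ 8.06 81.89] 41.0
45.5 [-4.24  0.15  8.15] [ 9.02 81.87] 41.0
46.5 [-3.65  0.07  7.57] [ 9.99 81.88] 40.99
47.5 [-4.5   0.62  8.61] [10.94 81.93] 40.97
48.5 [-11.93   2.59  13.86] [11.19 81.89] 40.87
STOP
27.7 [517.7670305913983, 155.39294961927058, 40.87323273087534] [-135.06043814757362, -0.07567562223126817, -26.45262307178569]
```

View pics/w14a.png

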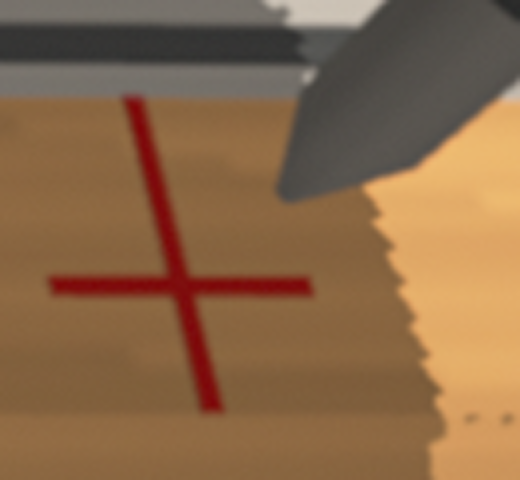

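View pics/w14.png

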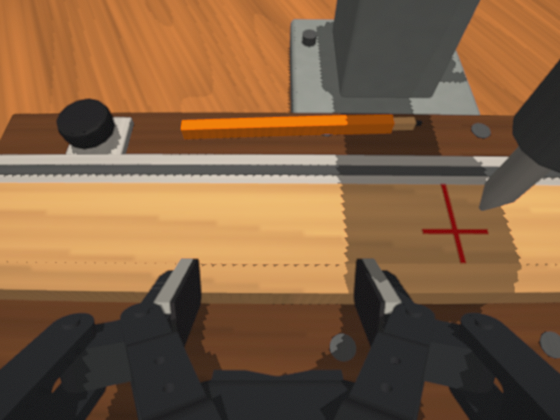

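Run:
```python
from geo import *
o=get_obs();pos,rot=o['tcp_pos'],o['ee_rot'];print(o['t'],RB.T@(o['wrist_force']-[-.03,-.49,-.69]))
print('mark',W2B(p,wback([[454.6,231.1]],78,pos,rot)),'punch',W2B(p,wback([[480.9,208.9]],100,pos,rot)))
P=[(0,-80,15),(25,-150,15)]
print(wproj(B2W(p,[(0,0,100),(0,0,78),(25,150,74),(25,20,74)]),pos,rot))
save('scene','s15.png');save('top','t15.png')
a=cv2.imread('pics/s15.png');cv2.imwrite('pics/s15a.png',cv2.resize(a[140:270,250:400],None,fx=4.5,fy=4.5,interpolation=2))
a=cv2.imread('pics/t15.png');cv2.imwrite('pics/t15a.png',cv2.resize(a[100:290,140:320],None,fx=3,fy=3,interpolation=2))
```

```text
27.75 [-12.67440249   3.28777704  13.98638509]
mark [[-1.31545597  1.43189928]] punch [[-1.82515452  0.8565464 ]]
[[481.74498748 204.83602858]
 [457.0219064  228.43046809]
 [136.64649935 185.36187958]
 [401.20034838 185.71888386]]
```

View pics/s15a.png

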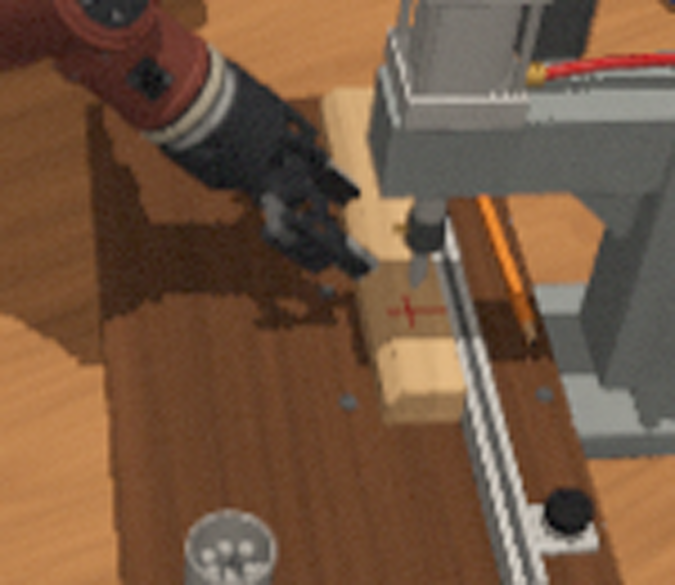

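View pics/t15a.png

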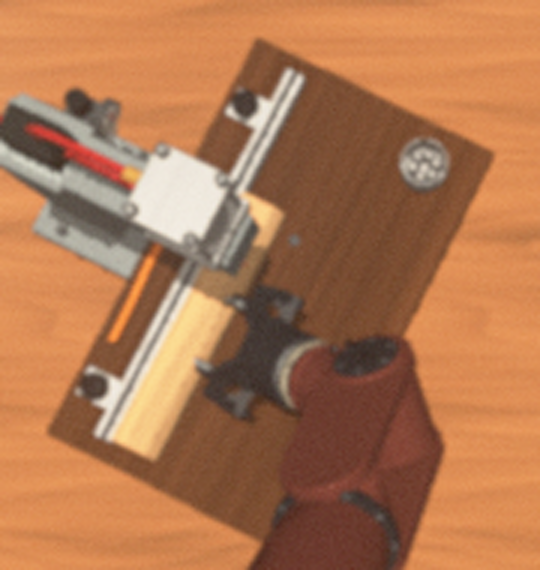

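Run:
```python
from geo import *
x0,z0=-67.7,72.
f0=np.array([-0.03,-0.49,-0.69])
for e in (0.3,0.6,0.9):
    move_l(tipT(x0+48.5+e,z0-e,82.4),speed=10)
    o=get_obs();f=RB.T@(o['wrist_force']-f0);print(e,np.round(f,2))
    if f[0]<-17 or f[2]>18: break
wait(0.8)
for i in range(3):
    o=get_obs();print(o['t'],np.round(RB.T@(o['wrist_force']-f0),2),W2B(p,o['tcp_pos']),o['tcp_pos'][2],np.abs(o['qvel']).max());wait(.3)
o=get_obs();print(o['tcp_pos'].tolist(),o['ee_rot'].tolist())
save('wrist','w16.png');save('scene','s16.png')
a=cv2.imread('pics/w16.png');cv2.imwrite('pics/w16a.png',cv2.resize(a[160:280,410:540],None,fx=4,fy=4,interpolation=2))
```

```text
0.3 [-16.09   4.52  17.82]
0.6 [-21.33   6.18  22.11]
29.15 [-20.65   6.03  21.79] [11.2573809  81.85111813] 40.84818154701832 0.1700061534706348
29.45 [-21.33   5.58  21.26] [11.25325474 81.90660913] 40.8372339373038 0.1462040705108139
29.75 [-21.61   6.23  21.61] [11.25662775 81.85462722] 40.84454252443074 0.08526135259461057
[517.8113098155285, 155.45429869133372, 40.845376897012954] [-135.04650558244347, -0.08015018165945725, -26.417437290109376]
```

View pics/w16a.png

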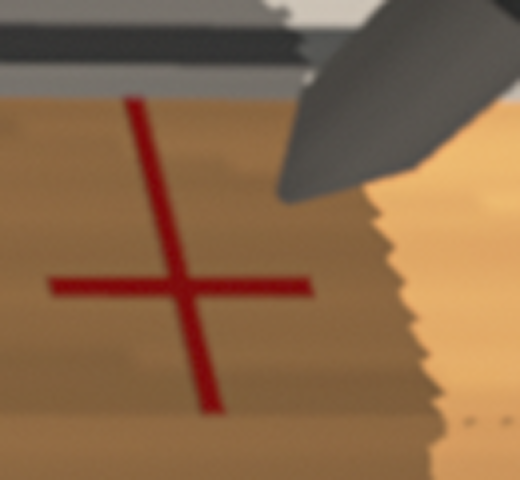

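View pics/w16.png

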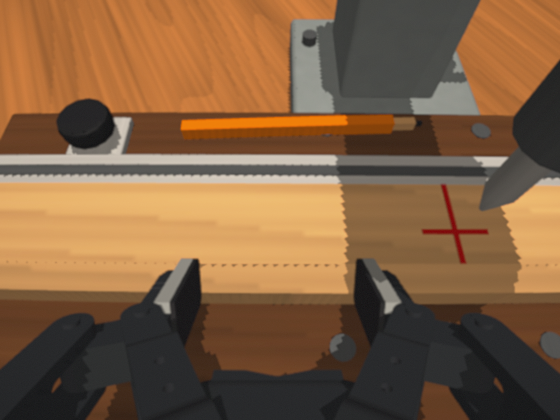

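View pics/s16.png

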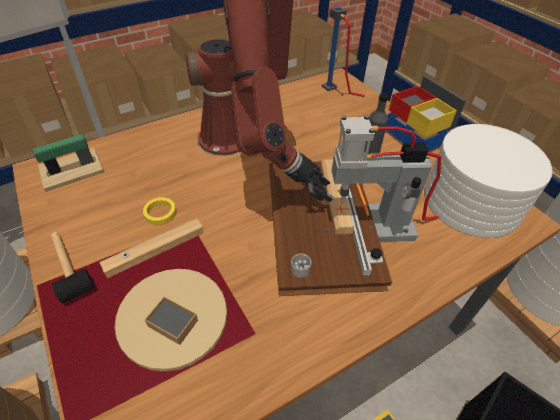

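```bash
python3 -c "
from station import *
print(sign_off(), get_obs()['t'])"
```

```text
the job is handed in; nothing more can be done
the job is handed in; nothing more can be done
```

The batten now lies flush against the fence with its bevelled edge facing away. The arm is holding it there with one diagonal push of both fingertips on the bevel. I handed the job in at about 30 s of the 58 s allowed.

I gripped the batten lightly, slid it along the bed until it was parallel to the fence, and released it. The tilted, spread fingertips then pushed it the rest of the way to the fence.

**Last checks**
- **Cross position:** in the wrist picture taken at first fence contact, the cross was within about 0.6 mm of the point under the punch, both along and across the fence. The picture after the final press shows it unmoved.
- **Push:** the wrist force held steady at about 21 N towards the fence and 21 N down on the bed, with about 6 N sideways along the fence. Friction takes part of that, so the load on fence and bed is somewhat less. It is above the suggested 10 N but well under the 40 N limit.
- **Flushness:** no gap shows between batten and fence, and the force rose sharply on contact. I did not measure the gap directly.
- **Other things:** the pot, pencil, mallet, tape and the rest look unmoved in the pictures.

**What disagreed or went wrong**
- **Fingertip position:** the real fingertips sit about 40 mm behind the stated tool point. My first grip therefore closed above the batten without touching it. I then found the true height with one light touch of about 7 N on its top.
- **Camera agreement:** bed positions from the cameras differed by up to about 4 mm, so I relied on the wrist camera for the cross and punch.

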